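Release the spring catch and push the jar carriage home

ROBOT

A 7-joint arm with a two-finger parallel gripper is mounted at the origin on a cart in front of the work surface, level with it; the furniture and walls round the work are solid. World frame = base frame: x ahead of the robot, y to its left, z up, the work surface at z = 0. Lengths are in m, angles in rad, forces in N, time in s.
With the tool pointing down it reaches from about 0.425 to 1.025 m from the base axis. Payload 9.4 kg.
Tool frame: the origin (TCP) lies at the very end of the fingers, on their centre line; the grasp point (between the pads) lies 19 mm behind it; z points along the fingers, y is the line along which they close (so a half turn about z gives the same grasp; the last joint's range is limited). The gripper opens to 93 mm and grips with 3 to 60 N. Pads are 15 mm wide; open, the fingers measure 128 mm over their backs; the gripper's body (75 mm by 188 mm) begins 65 mm behind the grasp point.
Start: joints at [1.252, 0.599, -0.003, 1.599, 0.002, 0.943, -0.08], TCP at [0.174, -0.704, 0.219] pointing down, gripper open.
Joint ranges: [-2.57, 2.57], [-0.35, 1.97], [-1.29, 1.29], [0.11, 2.56], [-1.05, 4.19], [0.11, 1.86], [-2.63, 2.63]. Speed limits (rad/s): [2.22, 2.22, 3.01, 3.01, 3.14, 3.14, 3.14].

INTERFACE

Orientations are given as a unit quaternion [x, y, z, w].
In Python, from cell import observe, capture, job_done gives the robot as it stands. The module is installed in compiled form; this text tells all that it offers.
- The arm moves only by the tool carry_out, never from a script. Its arguments are lists of equal length, an entry for each row: "offset": the shift along the tool's x, y, z in m, a list of three; "rotation": the turn, a rotation vector about the tool's x, y, z in degrees, a list of three. A call has 1 to 12 rows; each row is the pose to reach, as a shift and turn from the pose commanded when the call began, along the tool's axes at that moment; what a row does not reach only later rows make up. A row lasts 1/8 s, in which the tool goes at most 62.5 mm and 10.7 degrees, less where a joint would pass 70% of its speed; a pose out of reach is approached as far as the arm can. A call with a gripper value outside its range is refused whole. "jaw" is the opening, from 0 (shut) to 1 (fully open), set as the call begins (left out, the last holds). The fingers move at their own pace and stop on an object; the grip force is fixed at half the most. Time passes only in rows, so rows that repeat a pose let the fingers close. It gives the time, the measured TCP pose, the force, the opening and the grip force at its end, in the units of the state.
- observe(): the state, without advancing time (a new reading comes with each control period).
- capture(name): name is "scene" or "top" or "wrist"; returns a dict with "image" (480x640x3 uint8, red, green, blue), "fx", "fy", "cx", "cy" (pixels), "k1" (the pictures are not rectified: a ray, as slopes to the right and down, at radius r is drawn at 1 + k1 r^2 times it, then the intrinsics apply), "origin" and "orientation" of the camera in the world. Camera axes: x right, y down, z forward; pixel columns grow to the right and rows downward; lengths in m; the calibration is good to about 2 mm. A picture is of the moment at which its call begins. There is no depth.
- job_done(): hands the job in; it is judged then, once.
The state is a dict: "time": time; "q": joint angles; "joint_velocities": joint speeds; "tau": joint torques, N m; "position": TCP position; "orientation": TCP orientation; "contact_force": force on the tool from outside, world axes, zero at the start; "moment": the same for the moment, N m; "width": finger opening in m; "grip_force": force on a finger pad.
Only numpy, scipy, OpenCV 4.12 (cv2) and the standard library are available. Lean on these libraries where they do the work, as an engineer would, in place of code of your own. Each camera call takes 0.05 s, during which the arm holds its last target. There are 200 camera calls.

TASK

Move the sample jar over to the colour reader: press the long spring plunger pad down with the fingertips and, while it stays down, push the carriage past the catch and on until it is fully home at its far stop. Then let go, so that the plunger springs back up behind the carriage and locks it there. Do not touch or tip the jar riding on the carriage, do not force the carriage against the raised catch, and leave the things standing around where they are.

Things in the scene. Friction and masses are not known exactly. Their poses are not given: they have to be found in the camera images.
- shuttle: Fixed jar shuttle on a grey base plate (x -105..+90, y -125..+155, 10 mm thick). Origin on the bench surface; z up; +y: the way to push the carriage; -x: the plunger pad's side, towards the robot. White reader housing at x +70..+106, y +50..+120, top 92 mm above the bench. Position and yaw differ between starts.
- carriage (a joint): Aluminium carriage on rails along shuttle +y; cannot lift off. Value in m: 0 at the start stop, 0.100 fully home at the far stop; starts at 0 to 0.010. Takes about 1.5 N to move, stays where left. Its bridge, 16 mm long in y, joins the push block's rear end to the tray and is stopped by the raised catch tooth at about 0.016; at values above 0.042 the bridge is past the tooth.
- push_face (a point): Centre of the flat upright rear face (facing shuttle -y) of the carriage's push block, the face to push in +y. The block, 46 mm wide in x, 90 long in y, hangs over the plunger pad from 42 to 60 mm above the bench. The point lies at shuttle x -71, y -60 mm + carriage value, 51 mm above the bench, and moves with the carriage.
- tray_floor (a point): Centre of the floor of the carriage's tray, upper surface, 26 mm above the bench, at shuttle x +20, y -15 mm + carriage value; 84 x 82 mm inside a 10 mm rim. On the tray's -x side a 6 mm wall rises to 60 mm above the bench.
- plunger (a joint): Spring plunger (pad and catch tooth in one piece), moves straight down. Value in m: 0 up, 0.012 fully down. Spring 3 N to start, 9 N fully down; springs up by itself when let go. The tooth clears the carriage's bridge at values above 0.0065 (0.008 to 0.012 is safe).
- pad_top (a point): Centre of the upper face of the plunger's pad: ribbed grey bar 46 mm wide (shuttle x -94..-48), 176 mm long (shuttle y -116..+60), upper face 36 mm above the bench when up, 24 mm fully down. May be pressed anywhere; a fingertip may slide along it. Behind (-y of) the push block it is open from above. Moves with the plunger.
- tooth_top (a point): Top of the plunger's steel catch tooth, 10 x 10 mm, 48.5 mm above the bench when up; it stands in the narrow slot between push block and upright wall, at shuttle x -41, y -23 mm. Moves with the plunger.
- sample_jar: Sample jar with yellow screw lid standing in the carriage's tray; 67 mm diameter, 50 mm tall, about 0.19 kg; origin at the centre of its underside, z up. Its top is 76 mm above the bench. Not to be touched.
- bottle: Bystander: amber bottle, 42 mm diameter, 85 mm tall; origin at the centre of its underside.
- spare_jar: Bystander: sample jar with lid, 63 mm diameter, 72 mm tall, standing on the bench behind the shuttle; origin at the centre of its underside.
- calc: Bystander: desk calculator lying on the bench, 118 x 72 x 16 mm; origin at the centre of its underside.

How it is judged:
By the outcome, as a careful person would: the job done as asked, in the order asked, and still so for the second after the job is handed in, with the robot touching nothing.
It also fails if it takes over 38 s, if anything falls off the work surface, if the arm or the gripper's body presses on something with over 40 N, if the wrist force passes 120 N, or if a joint passes its speed limit or range.

## Working session

There is one attempt and no reset: what is moved stays moved. The work goes in short steps, Python scripts to look and compute and a tool call to move; the robot and the scene stay as the last step left them, time stands still between calls to the robot, and variables do not carry over. Pictures are saved under pics/ and viewed, at most 10 in all, crops included, and the job is handed in when it is done.

Besides the shell and the picture viewer there is one more tool, called after ">>>" in YAML: its name, and indented under it one key for each argument. carry_out: Moves the arm, as the interface text tells. Its arguments: {"type":"object","properties":{"offset":{"type":"array","items":{"type":"array","items":{"type":"number"}}},"rotation":{"type":"array","items":{"type":"array","items":{"type":"number"}}},"jaw":{"type":"number"}},"required":["offset","rotation"]}

```bash
mkdir -p pics; cat > h.py <<'E'
import numpy as np,cv2
from scipy.spatial.transform import Rotation as R
from cell import observe,capture,job_done
def snap(name,fn=None):
    c=capture(name)
    if fn: cv2.imwrite('pics/'+fn,cv2.cvtColor(c['image'],cv2.COLOR_RGB2BGR))
    return c
def ray(c,u,v):
    x=np.array([(u-c['cx'])/c['fx'],(v-c['cy'])/c['fy']]); s=x.copy()
    for _ in range(20): s=x/(1+c['k1']*(s@s))
    d=R.from_quat(c['orientation']).apply([s[0],s[1],1.]); return np.array(c['origin']),d
def onz(c,u,v,z):
    o,d=ray(c,u,v); return o+d*(z-o[2])/d[2]
def proj(c,p):
    q=R.from_quat(c['orientation']).inv().apply(np.array(p)-c['origin']); s=q[:2]/q[2]
    s=s*(1+c['k1']*(s@s)); return np.array([c['fx']*s[0]+c['cx'],c['fy']*s[1]+c['cy']])
def tri(c1,p1,c2,p2):
    o1,d1=ray(c1,*p1);o2,d2=ray(c2,*p2);d1/=np.linalg.norm(d1);d2/=np.linalg.norm(d2)
    t=np.linalg.lstsq(np.c_[d1,-d2],o2-o1,rcond=None)[0]
    a,b=o1+d1*t[0],o2+d2*t[1]; return (a+b)/2,np.linalg.norm(a-b)
E
python3 - <<'E'
from h import *
import pickle
for n in('scene','top'):
    c=snap(n,n+'0.png'); pickle.dump(c,open(n+'0.pkl','wb')); print(n,c['fx'],c['k1'],c['origin'],c['orientation'])
s=observe();print({k:np.round(v,3) for k,v in s.items()})
E
```

```text
scene 552.7324924761247 0.018346708822026495 [0.02983217 0.52779808 0.44151612] [-0.30550388  0.78160752 -0.51128192  0.18533177]
top 538.3108421530548 -0.0649751353140766 [ 0.45783491 -0.10786829  1.04449155] [-0.69574762  0.71559355 -0.03565868  0.05088802]
{'time': np.float64(0.1), 'q': array([ 1.252,  0.6  , -0.002,  1.6  ,  0.002,  0.943, -0.08 ]), 'joint_velocities': array([-0.001, -0.004, -0.001, -0.001, -0.001,  0.001,  0.001]), 'tau': array([ 7.0000e-03, -7.6656e+01,  1.5020e+00, -2.5293e+01, -5.2000e-02,
        1.4000e-02,  0.0000e+00]), 'position': array([ 0.173, -0.704,  0.218]), 'orientation': array([ 0.993,  0.121, -0.   , -0.001]), 'contact_force': array([ 0.164,  0.464, -0.906]), 'moment': array([ 0.012, -0.023, -0.028]), 'grip_force': np.float64(0.0), 'width': np.float64(0.093)}
```

View pics/scene0.png

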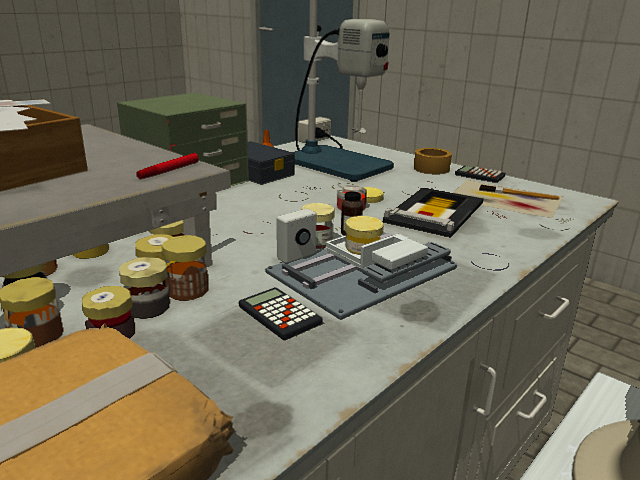

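View pics/top0.png

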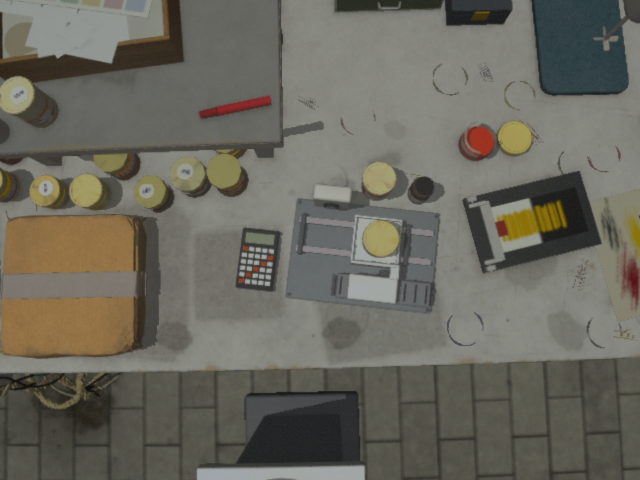

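The scene view shows the shuttle at about (360,265). In the top view its base plate has corners near (299,198), (440,212), (434,311) and (286,296), the white push block is near (370,288), and the jar lid is at (381,239). +y points left. I'll enlarge the top view and get the plate corners.

```bash
python3 - <<'E'
from h import *
import pickle
c=pickle.load(open('top0.pkl','rb'));im=c['image']
cr=im[185:325,275:455]
cv2.imwrite('pics/crop1.png',cv2.cvtColor(cv2.resize(cr,None,fx=4.2,fy=4.2,interpolation=cv2.INTER_CUBIC),cv2.COLOR_RGB2BGR))
hsv=cv2.cvtColor(im,cv2.COLOR_RGB2HSV)
for p in[(310,270),(330,280),(365,300),(250,330),(425,250),(355,285)]:print(p,im[p[1],p[0]],hsv[p[1],p[0]])
E
```

```text
(310, 270) [102 106 106] [ 90  10 106]
(330, 280) [102 107 108] [ 95  14 108]
(365, 300) [119 121 118] [ 50   6 121]
(250, 330) [136 137 130] [ 34  13 137]
(425, 250) [ 97 102 102] [ 90  13 102]
(355, 285) [162 168 168] [ 90   9 168]
```

View pics/crop1.png

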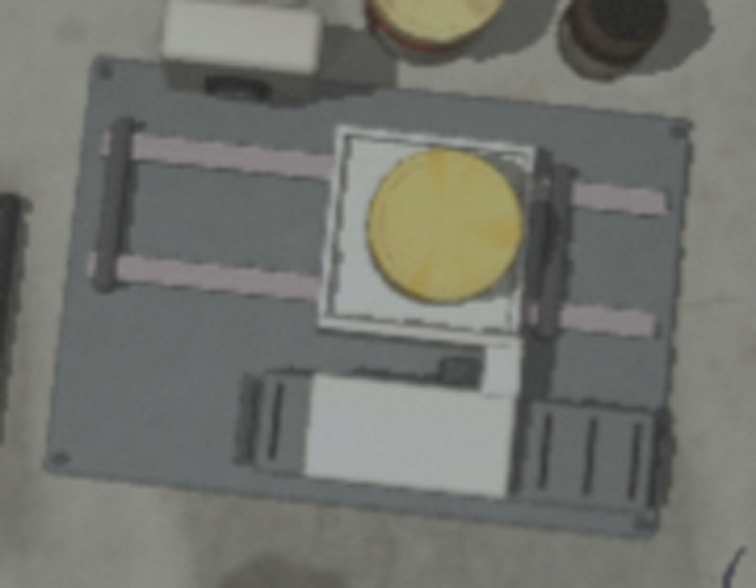

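The crop shows the plate corners at (95,57), (690,122), (655,536) and (47,470). The push block's top has its rear edge from (520,385) to (508,497), and the open pad lies to the right of it, at (530–655, 400–510).

```bash
cat >> h.py <<'E'
def fit(L,W):
    L=np.array(L,float);W=np.array(W,float);l=L-L.mean(0);w=W-W.mean(0)
    a=np.arctan2((l[:,0]*w[:,1]-l[:,1]*w[:,0]).sum(),(l*w).sum())
    Rm=np.array([[np.cos(a),-np.sin(a)],[np.sin(a),np.cos(a)]]);t=W.mean(0)-Rm@L.mean(0)
    return a,Rm,t,(W-(L@Rm.T+t))
E
python3 - <<'E'
from h import *
import pickle
c=pickle.load(open('top0.pkl','rb'));s=pickle.load(open('scene0.pkl','rb'))
f=lambda p:((p[0]+.5)/4.2+275-.5,(p[1]+.5)/4.2+185-.5)
P=[(95,57),(690,122),(655,536),(47,470)]
L=np.array([(90,155),(90,-125),(-105,-125),(-105,155)])/1000
W=[onz(c,*f(p),.010)[:2] for p in P]
a,Rm,t,r=fit(L,W);print(np.degrees(a),t,r.round(4))
for n,p,z in[('rearA',(520,377),.06),('rearB',(508,497),.06),('frA',(313,375),.06),('frB',(303,472),.06),('padend',(657,410),.036),('padendB',(648,512),.036),('lid',(445,225),.076),('trayc',(425,235),.036)]:
    w=onz(c,*f(p),z)[:2];print(n,(Rm.T@(w-t)*1000).round(1))
g=lambda x,y,z:proj(s,[*(Rm@np.array([x,y])/1000+t),z/1000]).round(1)
for q in[(-105,155,10),(90,155,10),(-105,-125,10),(-94,-60,60),(-48,-60,60),(-94,30,60),(-94,-116,36)]:print(q,g(*q))
cr=s['image'][205:320,260:465];cv2.imwrite('pics/crop2.png',cv2.cvtColor(cv2.resize(cr,None,fx=3.9,fy=3.9,interpolation=cv2.INTER_CUBIC),cv2.COLOR_RGB2BGR))
E
```

```text
-7.867053272524136 [ 0.54891363 -0.18630512] [[-0.0014 -0.001 ]
 [-0.002   0.0018]
 [ 0.0022  0.0009]
 [ 0.0013 -0.0016]]
rearA [-41.  -50.4]
rearB [-93.1 -50.1]
frA [-49.8  39. ]
frB [-92.   38.9]
padend [ -47.5 -115.1]
padendB [ -92.8 -115.1]
lid [ 19.6 -10.3]
trayc [19.2 -5. ]
(-105, 155, 10) [341.5 314.8]
(90, 155, 10) [265.1 267.2]
(-105, -125, 10) [458.5 262.9]
(-94, -60, 60) [433.  244.5]
(-48, -60, 60) [412.2 235.7]
(-94, 30, 60) [396.5 258.8]
(-94, -116, 36) [452.1 248.8]
```

View pics/crop2.png

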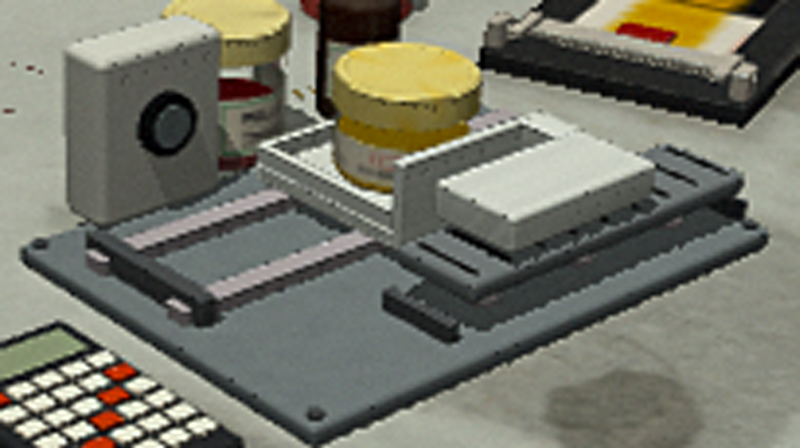

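The fit puts the shuttle at yaw -7.9° and the carriage at about 0.0095. Aligning the tool with the shuttle makes tool x = shuttle x and tool y = shuttle -y. Next I'll compute the hover move.

```bash
cat >> h.py <<'E'
YAW=np.radians(-7.867);T=np.array([.54891,-.18631])
def loc(p):
    d=np.array(p[:2])-T;c,s=np.cos(YAW),np.sin(YAW);return np.array([c*d[0]+s*d[1],-s*d[0]+c*d[1]])*1000
def wor(x,y,z):
    c,s=np.cos(YAW),np.sin(YAW);return np.array([c*x-s*y,s*x+c*y,z])/1000+[*T,0]
def plan(x,y,z):
    o=observe();Q=R.from_quat(o['orientation']);G=R.from_euler('z',YAW)*R.from_quat([1,0,0,0])
    print('t',o['time'],'F',o['contact_force'].round(1),'loc',loc(o['position']).round(1),(o['position'][2]*1000).round(1),'w',o['width'].round(4))
    print('off',(Q.inv().apply(wor(x,y,z)-o['position'])).round(4),'rot',np.degrees((Q.inv()*G).as_rotvec()).round(2))
E
python3 -c "
from h import *
plan(-71,-88,120)
c,s=__import__('pickle').load(open('top0.pkl','rb')),__import__('pickle').load(open('scene0.pkl','rb'))
f=lambda p:((p[0]+.5)/4.2+274.5,(p[1]+.5)/4.2+184.5)
h=lambda p:((p[0]+.5)/3.9+259.5,(p[1]+.5)/3.9+204.5)
for a,b in [((303,472),(513,247)),((508,497),(656,168)),((47,470),(312,440)),((655,512),(742,185))]:
    p,e=tri(c,f(a),s,h(b));print(loc(p).round(1),(p[2]*1000).round(1),(e*1000).round(1))
"
```

```text
Traceback (most recent call last):
  File "h.py", line 33, in plan
    print('t',o['time'],'F',o['contact_force'].round(1),'loc',loc(o['position']).round(1),(o['position'][2]*1000).round(1),'w',o['width'].round(4))
                                                                                                                               ^^^^^^^^^^^^^^^^
AttributeError: 'float' object has no attribute 'round'
```

```bash
sed -i "s/o\['width'\].round(4)/round(float(o['width']),4)/; s/(o\['position'\]\[2\]\*1000).round(1)/round(float(o['position'][2])*1000,1)/" h.py
python3 -c "
from h import *
plan(-71,-88,120)
c,s=__import__('pickle').load(open('top0.pkl','rb')),__import__('pickle').load(open('scene0.pkl','rb'))
f=lambda p:((p[0]+.5)/4.2+274.5,(p[1]+.5)/4.2+184.5)
h=lambda p:((p[0]+.5)/3.9+259.5,(p[1]+.5)/3.9+204.5)
for a,b in [((303,472),(513,247)),((508,497),(656,168)),((47,470),(312,440)),((655,512),(742,185))]:
    p,e=tri(c,f(a),s,h(b));print(loc(p).round(1),(p[2]*1000).round(1),(e*1000).round(1))
"
```

```text
t 0.1 F [ 0.2  0.5 -0.9] loc [-301.1 -563.7] 217.9 w 0.0934
off [ 0.3899 -0.3567  0.0983] rot [-7.000e-02  2.000e-02  2.172e+01]
[-91.9  38.5] 45.6 0.1
[-92.5 -50.1] 56.2 1.4
[-102.8  154.8] 4.1 2.2
[ -90.9 -118.5] 27.8 3.7
```

>>> carry_out:
  jaw: 0
  offset:
    - [0.02,-0.02,0]
    - [0.06,-0.055,0]
    - [0.1,-0.09,0]
    - [0.14,-0.127,0]
    - [0.18,-0.165,0]
    - [0.22,-0.2,0]
    - [0.26,-0.24,0]
    - [0.3,-0.275,0.02]
    - [0.34,-0.31,0.04]
    - [0.37,-0.34,0.06]
    - [0.386,-0.353,0.08]
    - [0.39,-0.357,0.09]
  rotation:
    - [0,0,1]
    - [0,0,3]
    - [0,0,5]
    - [0,0,7]
    - [0,0,9.5]
    - [0,0,12]
    - [0,0,14]
    - [0,0,16]
    - [0,0,18]
    - [0,0,20]
    - [0,0,21.2]
    - [0,0,21.7]

```text
time: 1.6
position: [0.4671, -0.2624, 0.1275]
orientation: [0.998, -0.067, -0.001, -0.0]
contact_force: [0.0, -0.6, -0.1]
width: 0.0005
grip_force: 0.0
```

```bash
python3 -c "
from h import *
plan(-71,-88,60)
c=snap('wrist','w1.png')
for q in[(-94,-50,60),(-48,-50,60),(-94,-116,36),(-48,-116,36),(-105,-125,10)]:print(q,proj(c,wor(*q)).round(0))"
```

```text
t 1.6 F [ 0.  -0.6 -0.1] loc [-70.6 -86.6] 127.5 w 0.0005
off [-0.0003  0.0015  0.0675] rot [-0.04  0.08  0.15]
(-94, -50, 60) [256. 301.]
(-48, -50, 60) [253. 225.]
(-94, -116, 36) [364. 286.]
(-48, -116, 36) [367. 216.]
(-105, -125, 10) [373. 286.]
```

View pics/w1.png

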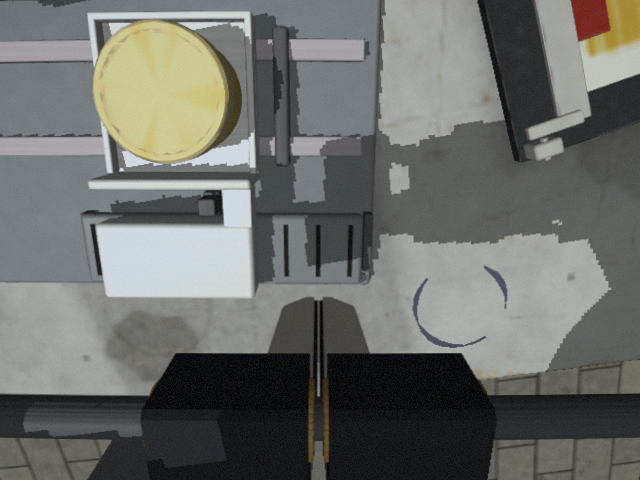

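The wrist view agrees with the fit to about 4 px. The block's rear edge is at u≈254, v 223–297, the pad is to its right at (255–370, 215–283), and the shut fingertips are at (320,297). Descending.

>>> carry_out:
  offset:
    - [0,0.001,0.02]
    - [0,0.0015,0.05]
    - [0,0.0015,0.075]
    - [0,0.0015,0.087]
    - [0,0.0015,0.091]
    - [0,0.0015,0.094]
    - [0,0.0015,0.097]
    - [0,0.0015,0.1]
    - [0,0.0015,0.101]
    - [0,0.0015,0.101]
  rotation:
    - [0,0,0]
    - [0,0,0]
    - [0,0,0]
    - [0,0,0]
    - [0,0,0]
    - [0,0,0]
    - [0,0,0]
    - [0,0,0]
    - [0,0,0]
    - [0,0,0]

```text
time: 2.9
position: [0.4665, -0.2661, 0.028]
orientation: [0.998, -0.069, 0.0, 0.0]
contact_force: [-2.7, -2.9, 6.8]
width: 0.0006
grip_force: 3.2
```

```bash
python3 -c "
from h import *
plan(-71,-88,26)"
```

```text
t 2.9 F [-2.7 -2.9  6.8] loc [-70.7 -90.3] 28.0 w 0.0006
off [-0.0003 -0.0023  0.002 ] rot [ 0.05 -0.03 -0.01]
```

Plunger is at 8 mm with 6.8 N, which fits the spring. I'll press about 2 mm further, then push.

>>> carry_out:
  offset:
    - [0,0,0.001]
    - [0,0,0.002]
    - [0,-0.004,0.002]
    - [0,-0.01,0.002]
    - [0,-0.016,0.002]
    - [0,-0.022,0.002]
    - [0,-0.028,0.002]
    - [0,-0.034,0.002]
    - [0,-0.037,0.002]
  rotation:
    - [0,0,0]
    - [0,0,0]
    - [0,0,0]
    - [0,0,0]
    - [0,0,0]
    - [0,0,0]
    - [0,0,0]
    - [0,0,0]
    - [0,0,0]

```text
time: 4.03
position: [0.4726, -0.2305, 0.0265]
orientation: [0.998, -0.069, 0.002, 0.001]
contact_force: [-0.9, -7.7, 5.9]
width: 0.0
grip_force: 4.5
```

```bash
python3 -c "
from h import *
plan(-71,20,26)
c=snap('wrist','w2.png');snap('scene','s2.png');snap('top','t2.png')
for q in[(-94,-50,60),(-48,-50,60)]:print(q,proj(c,wor(*q)).round(0))"
```

```text
t 4.025 F [-0.9 -7.7  5.9] loc [-69.5 -54.2] 26.5 w 0.0
off [-0.0016 -0.0742  0.0003] rot [ 0.13 -0.18 -0.05]
(-94, -50, 60) [307. 417.]
(-48, -50, 60) [306. 302.]
```

View pics/w2.png

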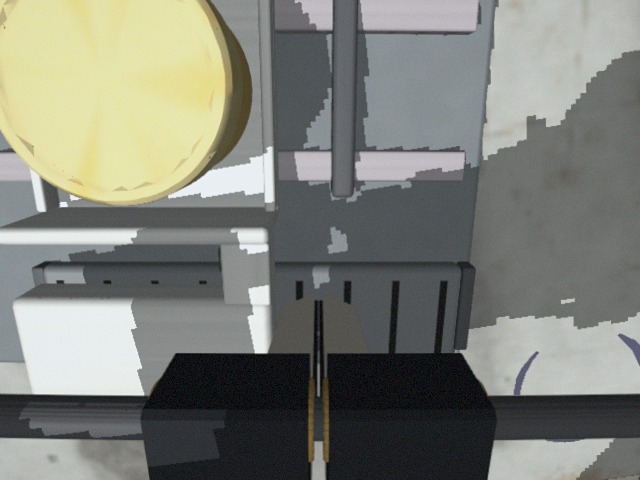

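The carriage has moved: the block's rear edge is at u≈270, where y=-50 would be at 306. That puts the carriage at about 0.024, past the catch point with the plunger about 9.5 mm down. Continuing the push.

>>> carry_out:
  offset:
    - [0,-0.005,0.0005]
    - [0,-0.011,0.0005]
    - [0,-0.017,0.0005]
    - [0,-0.023,0.0005]
    - [0,-0.029,0.0005]
    - [0,-0.035,0.0005]
    - [0,-0.041,0.0005]
    - [0,-0.047,0.0005]
    - [0,-0.053,0.0005]
    - [0,-0.058,0.0005]
  rotation:
    - [0,0,0]
    - [0,0,0]
    - [0,0,0]
    - [0,0,0]
    - [0,0,0]
    - [0,0,0]
    - [0,0,0]
    - [0,0,0]
    - [0,0,0]
    - [0,0,0]

```text
time: 5.42
position: [0.4807, -0.173, 0.026]
orientation: [0.998, -0.069, 0.002, 0.001]
contact_force: [-0.8, -7.3, 8.6]
width: 0.0002
grip_force: 4.7
```

```bash
python3 -c "
from h import *
plan(-71,22,26)"
```

```text
t 5.425 F [-0.8 -7.3  8.6] loc [-69.3   3.8] 26.0 w 0.0002
off [-0.0017 -0.0182 -0.    ] rot [ 0.11 -0.2  -0.07]
```

>>> carry_out:
  offset:
    - [0,-0.005,0]
    - [0,-0.009,0]
    - [0,-0.012,0]
    - [0,-0.015,0]
    - [0,-0.017,0]
    - [0,-0.018,0]
    - [0,-0.018,0]
  rotation:
    - [0,0,0]
    - [0,0,0]
    - [0,0,0]
    - [0,0,0]
    - [0,0,0]
    - [0,0,0]
    - [0,0,0]

```text
time: 6.3
position: [0.4833, -0.1551, 0.026]
orientation: [0.998, -0.069, 0.002, 0.001]
contact_force: [0.2, -6.3, 8.6]
width: 0.0007
grip_force: 4.3
```

>>> carry_out:
  offset:
    - [0,-0.001,0]
    - [0,-0.002,0]
    - [0,-0.003,0]
    - [0,-0.003,0]
  rotation:
    - [0,0,0]
    - [0,0,0]
    - [0,0,0]
    - [0,0,0]

```text
time: 6.8
position: [0.4837, -0.1522, 0.026]
orientation: [0.998, -0.069, 0.002, 0.001]
contact_force: [-0.1, -5.4, 8.2]
width: 0.0003
grip_force: 4.3
```

```bash
python3 -c "
from h import *
plan(-71,22,26)"
```

```text
t 6.8 F [-0.1 -5.4  8.2] loc [-69.3  24.8] 26.0 w 0.0003
off [-0.0017  0.0028 -0.    ] rot [ 0.1  -0.21 -0.07]
```

>>> carry_out:
  offset:
    - [0,-0.001,0]
    - [0,-0.002,0]
    - [0,-0.003,0]
    - [0,-0.003,0]
  rotation:
    - [0,0,0]
    - [0,0,0]
    - [0,0,0]
    - [0,0,0]

```text
time: 7.3
position: [0.4838, -0.1512, 0.026]
orientation: [0.998, -0.07, 0.002, 0.002]
contact_force: [-2.3, -14.4, 9.0]
width: 0.0003
grip_force: 8.4
```

>>> carry_out:
  offset:
    - [0,-0.001,0]
    - [0,-0.002,0]
    - [0,-0.002,0]
  rotation:
    - [0,0,0]
    - [0,0,0]
    - [0,0,0]

```text
time: 7.68
position: [0.4837, -0.1511, 0.0261]
orientation: [0.997, -0.071, 0.002, 0.003]
contact_force: [-3.0, -21.4, 8.1]
width: 0.0001
grip_force: 11.9
```

```bash
python3 -c "
from h import *
plan(-71,22,26)
c=snap('wrist','w3.png');snap('scene','s3.png')
for q in[(-94,40,60),(-48,40,60)]:print(q,proj(c,wor(*q)).round(0))"
```

```text
t 7.675 F [ -3.  -21.4   8.1] loc [-69.4  26. ] 26.1 w 0.0001
off [-0.0016  0.004   0.0001] rot [ 0.3  -0.24 -0.32]
(-94, 40, 60) [280. 419.]
(-48, 40, 60) [276. 303.]
```

View pics/w3.png

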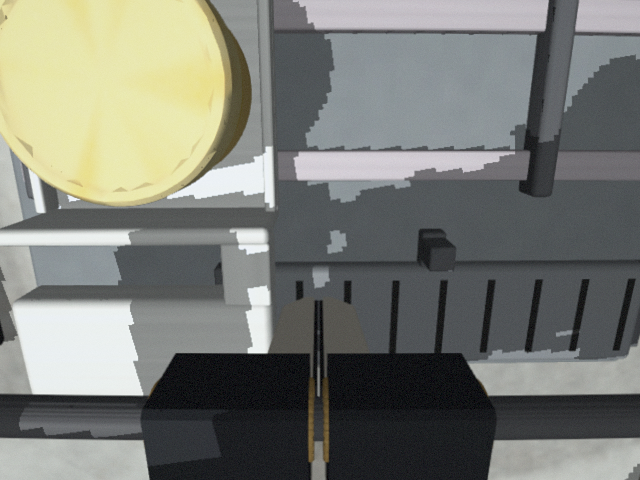

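The tool has stalled at the far stop with 21 N. The block's rear edge is at u≈270, against 276–280 predicted for home, and the tooth is clear behind the bridge at (435,250). Backing off slightly, then lifting.

>>> carry_out:
  offset:
    - [0,0.003,0]
    - [0,0.006,0]
    - [0,0.009,0]
    - [0,0.011,-0.003]
    - [0,0.011,-0.008]
    - [0,0.011,-0.016]
    - [0,0.011,-0.03]
    - [0,0.011,-0.055]
    - [0,0.011,-0.09]
    - [0,0.011,-0.13]
    - [0,0.011,-0.155]
    - [0,0.011,-0.16]
  rotation:
    - [0,0,0]
    - [0,0,0]
    - [0,0,0]
    - [0,0,0]
    - [0,0,0]
    - [0,0,0]
    - [0,0,0]
    - [0,0,0]
    - [0,0,0]
    - [0,0,0]
    - [0,0,0]
    - [0,0,0]

```text
time: 9.28
position: [0.482, -0.1567, 0.1872]
orientation: [0.998, -0.069, 0.002, 0.0]
contact_force: [0.4, -0.6, 0.2]
width: 0.0005
grip_force: 0.0
```

>>> carry_out:
  offset:
    - [0,0.02,0]
    - [0,0.06,0]
    - [0,0.1,0]
    - [0,0.14,0]
    - [0,0.16,0]
    - [0,0.16,0]
  rotation:
    - [0,0,0]
    - [0,0,0]
    - [0,0,0]
    - [0,0,0]
    - [0,0,0]
    - [0,0,0]

```text
time: 10.02
position: [0.4591, -0.3155, 0.1845]
orientation: [0.998, -0.069, -0.0, -0.0]
contact_force: [-0.5, 0.0, 0.7]
width: 0.0004
grip_force: 0.0
```

```bash
python3 -c "
from h import *
plan(-71,22,26)
c=snap('top');s=snap('scene')
a=cv2.resize(c['image'][185:325,275:455],(800,600)[:1]+(300,)) if 0 else cv2.resize(c['image'][185:325,270:460],(790,582),interpolation=cv2.INTER_CUBIC)
b=cv2.resize(s['image'][205:320,260:465],(790,443),interpolation=cv2.INTER_CUBIC)
k=np.hstack([cv2.resize(a,(398,293)),cv2.resize(b,(398,293))])
k=np.vstack([cv2.resize(a,(400,295)),cv2.resize(b,(526,295))[:, :400]]) if 0 else k
cv2.imwrite('pics/f.png',k[:,:,::-1])
g=lambda *q:(proj(c,wor(*q))-[270,185])*398/190
for q in[(-94,130,60),(-94,40,60),(-48,40,60),(20,85,76),(-41,-23,48.5)]:print(q,g(*q).round(0))
"
```

```text
t 10.025 F [-0.5  0.   0.7] loc [ -71.2 -140.3] 184.5 w 0.0004
off [ 1.000e-04 -1.622e-01  1.586e-01] rot [-0.01  0.06 -0.1 ]
(-94, 130, 60) [ 56. 225.]
(-94, 40, 60) [159. 237.]
(-48, 40, 60) [165. 184.]
(20, 85, 76) [122.  99.]
(-41, -23, 48.5) [236. 185.]
```

View pics/f.png

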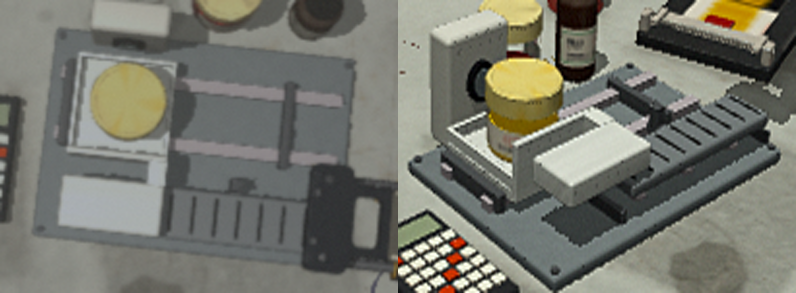

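The carriage is at the far stop: the block's rear edge is at about (160,235), as predicted for home. The jar is upright, the tooth is at (240,185) behind the bridge, and nothing around it has moved. The robot is clear, so I'm handing in.

```bash
python3 -c "
from cell import job_done
print(job_done())"
```

```text
the job is handed in; nothing more can be done
None
```

The carriage was pushed to its far stop with the plunger held down, then released. It is at home with the jar upright and the robot clear, and the job is handed in (about 10 s used); I did not measure the plunger's height after release.

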